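# Put out a fresh batch of rolls and start its batch timer

### The job

Put the fresh batch out for sale: lay every golden roll on the floor of the wicker basket, gripping lightly so that no crust cracks, and stand the black price ticket in the holder tube on the basket's rim, its stem fully down and its plaque square with that rim. Then start the loose batch timer: with its plain end backed squarely against the front of the fixed wooden display step, press its red start bar fully home against the step, and leave the timer there. Leave the green ticket, the jam jars, the dark loaf and the tongs where they are.

Things in the scene. Friction and masses are not known exactly. Their poses are not given: they have to be found in the camera images.
- basket: Open wicker basket, fixed to the counter, outside 192 (its x) by 282 (its y) by 60 mm high, inside 180 by 270, floor 6 mm above the counter. Origin: centre of its underside; its +x side is the customers' side.
- holder: Ticket holder fixed upright against the basket's +x (customers') rim, anywhere along it: a dark steel tube, bore 14 mm, flaring to 19 mm at its mouth, 74 mm high, closed 10 mm above the counter. Origin: centre of its underside; axes as the basket's.
- roll0: Golden crusty bread roll, rigid, 115 long (its x) by 46 wide (its y; 45 between the flanks that are gripped) by 46 mm high, 90 g, lying flat on the sheet of baking paper on the counter; origin: its middle, 23 mm above its underside. Two to four rolls are present. The crust cracks if the two fingers together press on it with more than 80 N (40 N each).
- roll1: Golden crusty bread roll, rigid, 115 long (its x) by 46 wide (its y; 45 between the flanks that are gripped) by 46 mm high, 90 g, lying flat on the sheet of baking paper on the counter; origin: its middle, 23 mm above its underside. Two to four rolls are present. The crust cracks if the two fingers together press on it with more than 80 N (40 N each).
- roll2: Golden crusty bread roll, rigid, 115 long (its x) by 46 wide (its y; 45 between the flanks that are gripped) by 46 mm high, 90 g, lying flat on the sheet of baking paper on the counter; origin: its middle, 23 mm above its underside. Two to four rolls are present. The crust cracks if the two fingers together press on it with more than 80 N (40 N each).
- roll3: Golden crusty bread roll, rigid, 115 long (its x) by 46 wide (its y; 45 between the flanks that are gripped) by 46 mm high, 90 g, lying flat on the sheet of baking paper on the counter; origin: its middle, 23 mm above its underside. Two to four rolls are present. The crust cracks if the two fingers together press on it with more than 80 N (40 N each).
- ticket: The black price ticket: a slate plaque 80 wide (its y) by 55 high by 8 mm thick (its x) on a round steel stem 8 mm thick with a tapered tip. The stem reaches 75 mm below the plaque's lower edge; 130 mm high in all, 45 g. Origin: the tip of the stem; z up the stem. It starts upright in one of the two holes in the top of the display step (hole 11.5 mm wide, 40 mm deep).
- ticket_plaque (a point): Centre of the black plaque, 102.5 mm above the stem's tip.
- ticket_green: Another ticket of the same size with a green plaque, in the other hole of the step. Not to be disturbed. Origin: stem tip.
- timer: Loose batch timer lying face up on the counter: white case 100 long (its x) by 60 wide (its y) by 28 mm high, 150 g, with display and keys on its face. Origin: centre of its underside. A red start bar sticks out 12 mm from its -x end; its +x end is plain and flat.
- timer_back (a point): Middle of the timer's plain +x end, 14 mm above its underside.
- start_tip (a point): Middle of the outer face of the red start bar (26 wide by 16 mm high), 15 mm above the timer's underside, 62 mm from the timer's origin along its -x; it moves with the bar.
- start (a joint): Travel of the red start bar into the case, m: 0 out, 0.006 fully home; a spring of about 4.5 N at full travel pushes it out again.
- step: Dark wooden display step fixed to the counter, a block 110 deep (its x) by 260 wide (its y) by 60 mm high; its flat front face looks along its -x, towards the robot. Two ticket holes in its top, 8 mm before its middle and 46 mm to either side; a jar of jam near each end of its top. Origin: centre of its underside.
- step_face (a point): Middle of the step's front face, 14 mm above the counter; axes as the step's.
- jar_red: Small red jam jar, 48 mm across, 64 high, on the step. Not to be disturbed.
- jar_amber: Small amber jam jar, 48 mm across, 64 high, on the step. Not to be disturbed.
- boule_dark: Round dark loaf, 136 mm across, 75 high, on the counter beyond. Not to be disturbed.
- tongs: Steel pastry tongs, 240 mm long, 13 high, lying beyond the basket. Not to be disturbed.
Things that resemble listed ones, but are neither listed nor needed, are in the scene too. There is more than one size of the ticket_green; the job needs the middle-sized.

How it is judged (in metres and radians):
On the way, in this order (a step that is already met when the one before it is completed fails the run):
1. every roll lies in the basket and the black ticket stands fully down in the holder, square with the rim (x of roll0 in the frame of basket between -0.088 and 0.088 m and y of roll0 in the frame of basket between -0.133 and 0.133 m and z of each of roll0, roll1, roll2, roll3 in the frame of basket below 0.045 m and x of roll1 in the frame of basket between -0.088 and 0.088 m and y of roll1 in the frame of basket between -0.133 and 0.133 m and x of roll2 in the frame of basket between -0.088 and 0.088 m and y of roll2 in the frame of basket between -0.133 and 0.133 m and x of roll3 in the frame of basket between -0.088 and 0.088 m and y of roll3 in the frame of basket between -0.133 and 0.133 m and z of ticket in the frame of holder below 0.022 m and horizontal distance between ticket and holder below 0.012 m and angle between ticket's own z axis and vertical below 0.25 rad and angle between the x axis of ticket and the x axis of basket, either way round below 0.45 rad), for 0.3 s.
2. the start bar is pressed home (over 4.5 of 6 mm) while the timer's plain end bears squarely on the front of the step (value of joint start above 0.0045 m and contact force between timer and step above 1 N and x of timer_back in the frame of step between -0.063 and -0.05 m and angle between the x axis of timer and the x axis of step, either way round below 0.2 rad and y of timer_back in the frame of step between -0.12 and 0.12 m), for 0.2 s.
At the end, for the whole second after the job is handed in: Rolls on the basket's floor (middle under 45 mm up), none on another; black ticket in the holder, tip under 22 mm up, upright to 0.25 rad, square to the rim to 0.45; timer flat, bar out, plain end within 15 mm of the step's front and square to 0.25 rad; all at rest (all of step 1 and y of timer_back in the frame of step between -0.12 and 0.12 m and x of timer_back in the frame of step between -0.07 and -0.05 m and angle between the x axis of timer and the x axis of step, either way round below 0.25 rad and angle between timer's own z axis and vertical below 0.1 rad and height (world z) of timer below 0.01 m and value of joint start below 0.002 m and linear speed of timer below 0.02 m/s and linear speed of each of ticket, roll0, roll1, roll2, roll3 below 0.03 m/s); the robot touches nothing.
It fails at once if a roll's crust is cracked: the fingers press on it with over 80 N in all (contact force between the fingers and roll0 above 80 N or contact force between the fingers and roll1 above 80 N or contact force between the fingers and roll2 above 80 N or contact force between the fingers and roll3 above 80 N).
It fails at once if one of the other goods (green ticket, jam jars, dark loaf, tongs) is moved more than 30 mm (distance of any of ticket_green, jar_red, jar_amber, boule_dark, tongs from where it was at the start of the episode above 0.03 m).
Of roll0, roll1, roll2, roll3 only 2 to 4 are there at a start; the rules pass over those that are not, and their reading is None.
At some moment in a run one of timer, roll0, roll1, roll2, roll3 may be knocked a few centimetres aside while the robot is not near it.
It also fails if it takes over 210 s, if anything falls off the work surface, if the arm or the gripper's body presses on something with over 40 N, if the wrist force passes 120 N, or if a joint passes its speed limit or range.

### The arm

A 6-joint arm with a two-finger parallel gripper is mounted at the origin on the work surface. World frame = base frame: x ahead of the robot, y to its left, z up, the work surface at z = 0. Lengths are in mm, angles in rad, forces in N, time in s.
With the tool pointing down it reaches from about 275 to 825 mm from the base axis. Payload 5.2 kg.
Tool frame: the origin (TCP) lies at the very end of the fingers, on their centre line; the grasp point (between the pads) lies 19 mm behind it; z points along the fingers, y is the line along which they close (so a half turn about z gives the same grasp; the last joint's range is limited). The gripper opens to 93 mm and grips with 3 to 60 N. Pads are 15 mm wide; open, the fingers measure 128 mm over their backs; the gripper's body (75 mm by 188 mm) begins 65 mm behind the grasp point.
Start: joints at [1.123, 0.259, 1.535, -0, 1.348, -0.203], TCP at [133.276, 533.612, 190.853] pointing down, gripper open.
Joint ranges: [-3.14, 3.14], [-0.91, 2.08], [0.19, 2.58], [-1.22, 4.36], [0.22, 2.71], [-3.12, 3.12]. Speed limits (rad/s): [2.57, 2.57, 3.14, 3.14, 3.14, 3.14].

### API

Orientations are given as [roll, pitch, yaw] about the fixed x, y, z axes, in that order (R = Rz(yaw) Ry(pitch) Rx(roll)).
In Python, from bench import robot gives the robot as it stands. The module is installed in compiled form; this text tells all that it offers. Calls block until the motion is done:
- robot.move_ptp(position, orientation): joint-space move of the TCP to a pose.
- robot.move_linear(position, ori=None, speed=150, f_stop=None): straight line of the TCP; ori=None keeps the orientation; speed is the mean speed in mm/s. With f_stop (N) it stops when the force on the tool has changed by that much, and returns True; else False.
- robot.move_j(angles): joint-space move.
- robot.move_gripper(opening): opening from 0.0 (shut) to 1.0 (fully open); the grip force is fixed at half the most; returns when the fingers have stopped.
- robot.sleep(seconds).
- robot.inverse_kinematics(position, orientation): joint angles nearest the present ones, or None.
- robot.get_image(name): name is "side" or "top" or "wrist"; returns a dict with "img" (384x512x3 uint8, blue, green, red), "fovy" (degrees; the focal length in pixels is half the picture's height over the tangent of half this angle, whatever the lens; pixels are square), "cx", "cy" (the principal point, pixels), "k1" (the pictures are not rectified: a ray, as slopes to the right and down, at radius r is drawn at 1 + k1 r^2 times it, then the intrinsics apply), "eye" and "orientation" of the camera in the world. Camera axes: x right, y down, z forward; pixel columns grow to the right and rows downward; lengths in mm; the calibration is good to about 2 mm. A picture is of the moment at which its call begins. There is no depth.
A pose or a line that the arm cannot do raises robot.MotionError and nothing moves.
- robot.hand_in(): hands the job in; it is judged then, once.
Readings, each from a call of its own:
- robot.current_t(): time.
- robot.current_qpos(): joint angles.
- robot.current_joint_vel(): joint speeds.
- robot.current_joint_efforts(): joint torques, N m.
- robot.current_tcp_pos(): TCP position.
- robot.current_eef_rot(): TCP orientation.
- robot.current_contact_force(): force on the tool from outside, world axes, zero at the start.
- robot.current_ft_torque(): the same for the moment, N m.
- robot.current_gripper_width(): opening from 0.0 (shut) to 1.0 (fully open).
- robot.current_finger_force(): force on a finger pad.
Only numpy, scipy, OpenCV 4.12 (cv2) and the standard library are available. Lean on these libraries where they do the work, as an engineer would, in place of code of your own. Each camera call takes 0.05 s, during which the arm holds its last target. There are 200 camera calls.

## Working session

There is one attempt and no reset: what is moved stays moved. The work goes in short steps, each a Python script; the robot and the scene stay as the last script left them, time stands still between calls to the robot, and variables do not carry over. Pictures are saved under pics/ and viewed, at most 14 in all, crops included, and the job is handed in when it is done.

```bash
mkdir -p pics; cat > h.py <<'E'
import numpy as np, cv2
from bench import robot
from scipy.spatial.transform import Rotation as R
def snap(cam,fn=None,scale=1.5):
    d=robot.get_image(cam)
    if fn: cv2.imwrite('pics/'+fn,cv2.resize(d['img'],None,fx=scale,fy=scale,interpolation=cv2.INTER_CUBIC))
    return d
def cam(d):
    f=192/np.tan(np.radians(d['fovy'])/2); 
    o=np.array(d['orientation'],float)
    M=R.from_euler('xyz',o).as_matrix() if o.size==3 else o.reshape(3,3)
    return f,M,np.array(d['eye'],float)
def p2w(d,u,v,z):
    f,M,e=cam(d); q=np.array([(u-d['cx'])/f,(v-d['cy'])/f]); s=q.copy()
    for _ in range(30): s=q/(1+d['k1']*(s@s))
    r=M@np.array([s[0],s[1],1]); return e+r*(z-e[2])/r[2]
def w2p(d,p):
    f,M,e=cam(d); c=M.T@(np.array(p,float)-e); s=c[:2]/c[2]; s=s*(1+d['k1']*(s@s))
    return s*f+[d['cx'],d['cy']]
E
python3 - <<'E'
from h import *
import pickle
D={}
for c in ['top','side']:
    d=snap(c,c+'0.png',1.56); D[c]=d; print({k:v for k,v in d.items() if k!='img'})
pickle.dump(D,open('d0.pkl','wb'))
print(robot.current_eef_rot(),robot.current_t())
E
```

```text
{'fovy': 48.15678237621137, 'cx': 259.54593962246815, 'cy': 193.1290415991433, 'k1': -0.11325575979066649, 'eye': array([ 355.83568552,  -39.13986528, 1127.76709867]), 'orientation': array([-2.95853541e+00, -1.23473868e-03, -1.56778530e+00])}
{'fovy': 57.91110559297716, 'cx': 255.41208569516115, 'cy': 192.18239549842426, 'k1': -0.034667145995565175, 'eye': array([145.75431355, 479.76043345, 944.13906257]), 'orientation': array([-2.45035398e+00, -5.52099747e-04, -2.48159216e+00])}
[-3.14002462e+00 -3.36689107e-04  2.89680310e+00] 0.1
```

View pics/top0.png

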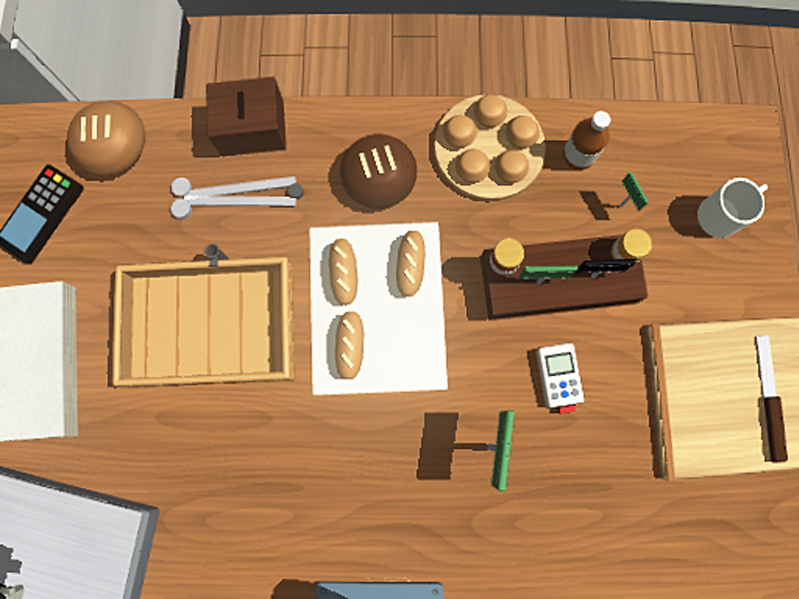

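View pics/side0.png

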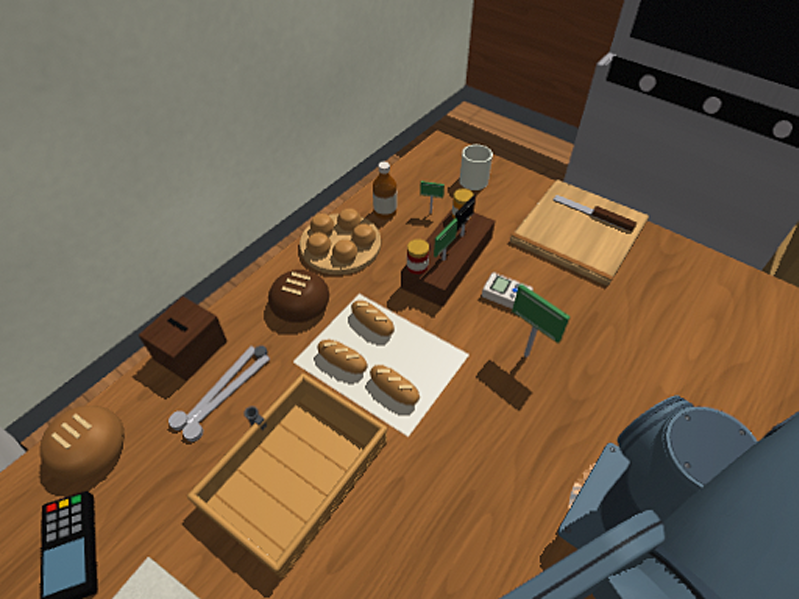

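The picture shows three golden rolls on the paper at top (343,271), (411,264) and (349,345). The basket is at (200,322), with the holder mouth at (212,249). The black ticket is in the step's right hole at about (605,268), and the timer is at (561,378) with its red bar towards the robot.

Things that could be mistaken:
- **Tickets:** the green ones are in the step at (550,272), a large one at (505,450) and a small one at (635,190).
- **Bread:** the round buns at (487,145), the light loaf at (105,140) and the dark loaf at (378,172).
- **Timer:** the card terminal at (40,213).

I'll take close crops next.

```bash
python3 - <<'E'
import pickle,cv2
D=pickle.load(open('d0.pkl','rb'))
t=D['top']['img']
# crop step+timer, 5x ; basket+rolls 3.5x
cv2.imwrite('pics/c1.png',cv2.resize(t[140:275,290:430],None,fx=4.4,fy=4.4,interpolation=cv2.INTER_CUBIC))
cv2.imwrite('pics/c2.png',cv2.resize(t[140:260,65:295],None,fx=3.4,fy=3.4,interpolation=cv2.INTER_CUBIC))
E
```

```text
(no output)
```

View pics/c1.png

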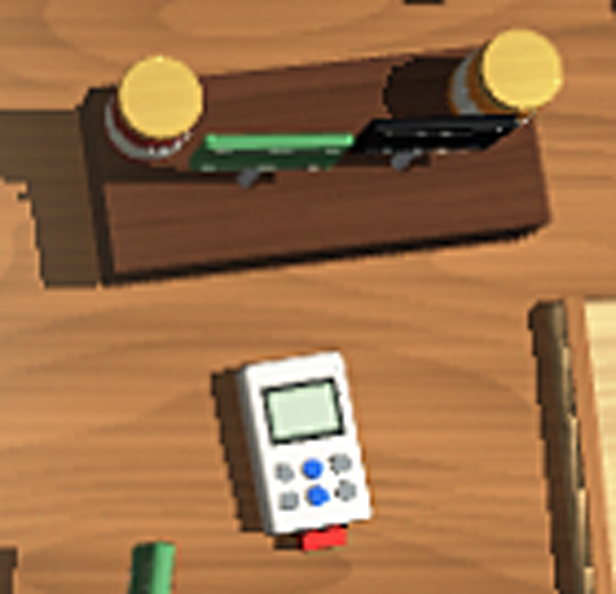

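View pics/c2.png

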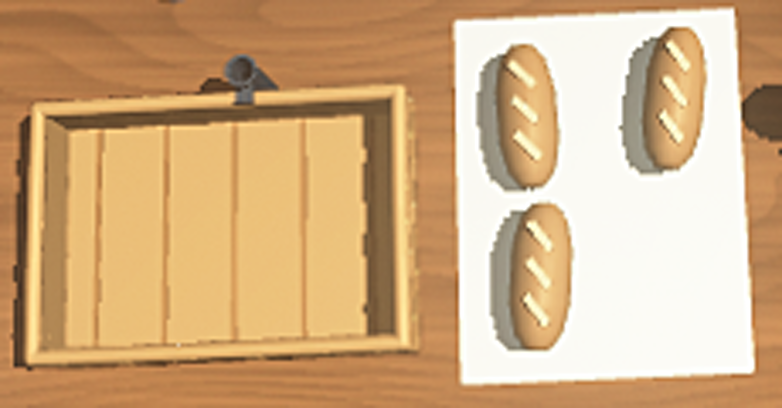

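```bash
python3 - <<'E'
from h import *
import pickle
D=pickle.load(open('d0.pkl','rb'));d=D['top']
c1=lambda x,y,z:p2w(d,290+(x)/4.4,140+(y)/4.4,z)[:2].round(1)
c2=lambda x,y,z:p2w(d,65+(x)/3.4,140+(y)/3.4,z)[:2].round(1)
print('step FL FR BR BL',[c1(*p,60) for p in [(113,272),(549,222),(518,45),(103,92)]])
print('timer top',[c1(*p,28) for p in [(245,367),(342,352),(370,517),(272,532)]],'bar',c1(325,539,15))
print('blk top corners z150',[c1(*p,150) for p in [(370,120),(527,116)]],'bot95',[c1(*p,95) for p in [(352,153),(497,149)]], 'stem z90', c1(406,157,90), 'z62',c1(398,167,62))
print('grn top corners z150',[c1(*p,150) for p in [(207,136),(355,134)]],'bot95',[c1(*p,95) for p in [(190,167),(333,167)]])
print('basket',[c2(*p,60) for p in [(33,100),(405,88),(415,350),(25,367)]],'holder',c2(240,69,74))
for n,p in dict(A=(527,116,520,43,531,190),B=(675,99,687,28,665,173),C=(541,277,545,203,539,350)).items():
    print(n,c2(p[0],p[1],23),c2(p[2],p[3],20),c2(p[4],p[5],20))
print('big green ticket base',p2w(d,455/1.56,446/1.56,0))
f,M,e=cam(d)
E
```

```text
step FL FR BR BL [array([ 531.7, -181.6]), array([ 561.8, -438.9]), array([ 668.9, -427.2]), array([ 638.2, -178. ])]
timer top [array([ 480.6, -262.6]), array([ 489.5, -320.7]), array([ 392.8, -333.7]), array([ 384.4, -275.7])] bar [ 380.5 -309.9]
blk top corners z150 [array([ 599.8, -310.1]), array([ 602.7, -396.8])] bot95 [array([ 594.3, -314.1]), array([ 597.2, -398.1])] stem z90 [ 593.3 -346.5] z62 [ 593.7 -349.8]
grn top corners z150 [array([ 590.5, -221.5]), array([ 592.1, -301.6])] bot95 [array([ 585.7, -221.6]), array([ 586.1, -302.9])]
basket [array([614.9, 442.9]), array([624., 154.]), array([427. , 139.9]), array([411., 433.])] holder [635.2 277.2]
A [611.1  64.6] [670.6  71.7] [553.3  60.7]
B [624.9 -50.2] [683.2 -59.6] [566.9 -42.6]
C [485.5  51.5] [543.1  49.7] [430.3  52.4]
big green ticket base [ 321.30289325 -123.56949443    0.        ]
```

```bash
cat >> h.py <<'E'
def rolls(d):
    hsv=cv2.cvtColor(d['img'],cv2.COLOR_BGR2HSV); m=np.zeros(hsv.shape[:2],np.uint8)
    wh=((hsv[...,1]<60)).astype(np.uint8); wh[:, :190]=0; wh[:,292:]=0; wh[:135]=0; wh[258:]=0
    n,l,s,c=cv2.connectedComponentsWithStats(wh); k=1+np.argmax(s[1:,4])
    hull=cv2.convexHull(np.argwhere(l==k)[:,::-1].astype(np.int32)); cv2.fillConvexPoly(m,hull,1)
    m=m*(hsv[...,1]>70).astype(np.uint8); m=cv2.morphologyEx(m,cv2.MORPH_CLOSE,np.ones((3,3))); m=cv2.morphologyEx(m,cv2.MORPH_OPEN,np.ones((3,3)))
    out=[]
    for q in cv2.findContours(m,cv2.RETR_EXTERNAL,cv2.CHAIN_APPROX_NONE)[0]:
        if cv2.contourArea(q)<150: continue
        w=np.array([p2w(d,*p[0],23)[:2] for p in q],np.float32)
        (cx,cy),(a,b),t=cv2.minAreaRect(w)
        if a<b: a,b,t=b,a,t+90
        th=np.radians((t+90)%180-90); out.append([round(float(v),3) for v in (cx,cy,th,a,b)])
    return out
BC=np.array([521.,292.]);BY=0.05
def bpt(x,y): return BC+[x*np.cos(BY)-y*np.sin(BY),x*np.sin(BY)+y*np.cos(BY)]
def go(x,y,z,yaw,speed=None):
    if speed: robot.move_linear([x,y,z],[np.pi,0,yaw],speed)
    else: robot.move_ptp([x,y,z],[np.pi,0,yaw])
def place_roll(r,by):
    x,y,th=r[:3]
    go(x,y,180,th+np.pi); robot.move_gripper(0.85)
    go(x,y,60,th+np.pi,200)
    print('down stop',robot.move_linear([x,y,8],None,60,15)); robot.move_gripper(0.3)
    print('w',robot.current_gripper_width(),'F',robot.current_finger_force())
    z0=robot.current_tcp_pos()[2]
    go(x,y,z0+130,th+np.pi,120)
    px,py=bpt(0,by); go(px,py,z0+130,BY+np.pi); go(px,py,50,BY+np.pi,200)
    print('hold',robot.current_gripper_width())
    print('stop',robot.move_linear([px,py,z0+5],None,40,6),robot.current_tcp_pos())
    robot.move_gripper(0.62); go(px,py,180,BY+np.pi,200)
    print('t',robot.current_t())
E
python3 - <<'E'
from h import *
import pickle
d=pickle.load(open('d0.pkl','rb'))['top']
print(rolls(d))
for p in [(520,70),(160,95)]: print('jar',p2w(d,290+p[0]/4.4,140+p[1]/4.4,124))
for p,y in [((520,375,20),3.19),((485,51,8),3.14),((625,-50,8),3.0),((598,-355,120),1.57),((635,277,110),1.57),((400,-300,8),3.26)]:
    print(robot.inverse_kinematics(list(p),[np.pi,0,y]))
E
```

```text
[[487.173, 53.217, 0.014, 109.46, 44.166], [612.006, 65.959, 0.025, 114.105, 45.035], [627.222, -48.403, -0.091, 113.07, 46.18]]
jar [ 635.68751067 -404.09942577  124.        ]
jar [ 619.72405859 -201.10953498  124.        ]
[ 0.45108581  0.56720078  1.5057502   0.          1.06864167 -1.16811786]
[-0.12443286  0.35764784  1.91040625  0.          0.87353856 -1.69363654]
[-0.25747832  0.55985429  1.55469507  0.          1.02704329 -1.686682  ]
[-0.69574072  0.56591404  1.24092263  0.          1.33475598 -0.69494439]
[ 2.50712497e-01  5.68390608e-01  1.26177752e+00 -4.44089210e-16
  1.31142453e+00  2.51508824e-01]
[-0.86695607  0.37548599  1.88077535  0.          0.88533132 -2.55615974]
```

```bash
python3 - <<'E'
from h import *
d=robot.get_image('top'); r=rolls(d); print(r)
place_roll(r[0],82)
d=snap('top'); print(rolls(d)); snap('wrist','w1.png',1.2)
cv2.imwrite('pics/t1.png',cv2.resize(d['img'],None,fx=1.5,fy=1.5))
E
```

```text
[[487.173, 53.217, 0.014, 109.46, 44.166], [612.005, 65.961, 0.025, 114.104, 45.038], [627.222, -48.403, -0.091, 113.07, 46.18]]
down stop False
w 0.4833689014612813 F 29.713005423545837
hold 0.48130200456167477
stop True [516.38418147 373.56500754  14.08497273]
t 10.55
[[612.006, 65.959, 0.025, 114.105, 45.035], [627.222, -48.403, -0.091, 113.07, 46.18]]
```

View pics/t1.png

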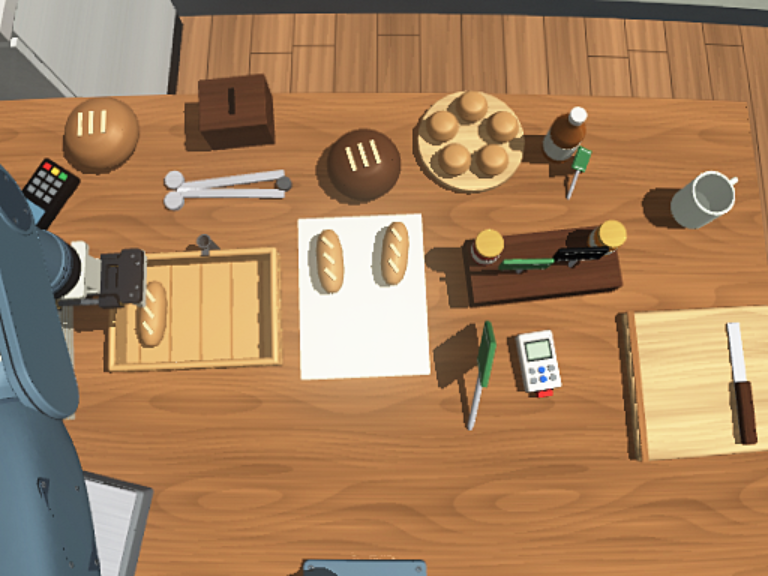

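View pics/w1.png

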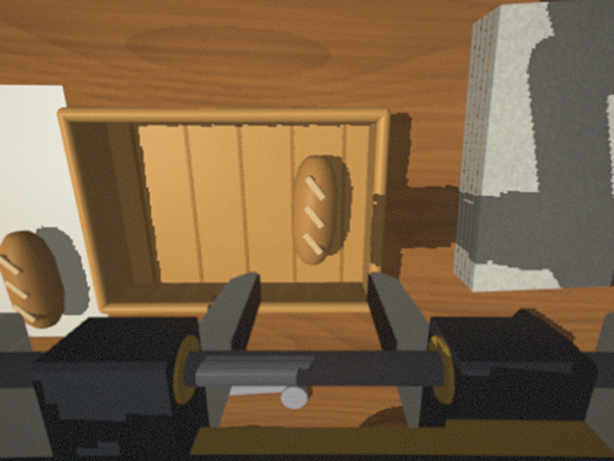

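One roll is down in the basket at (152,314). The other two are at (330,262) and (396,253). The free-standing green decoy tickets have toppled, and the large one now lies at (480,375), beside the timer. I'll carry on with the rolls.

```bash
python3 - <<'E'
from h import *
d=robot.get_image('top'); r=rolls(d); print(r)
place_roll(max(r,key=lambda q:q[1]),0)
d=robot.get_image('top'); r=rolls(d); print(r)
place_roll(r[0],-82)
go(560,60,350,np.pi/2)
d=snap('top'); print(rolls(d)); 
cv2.imwrite('pics/t2.png',cv2.resize(d['img'],None,fx=1.56,fy=1.56))
E
```

```text
[[612.006, 65.959, 0.025, 114.105, 45.035], [627.222, -48.403, -0.091, 113.07, 46.18]]
down stop False
w 0.4817757266860094 F 29.347058041021228
hold 0.487649572521582
stop True [520.33392608 291.68667394  14.01121042]
t 20.0083
[[627.21, -48.532, -0.091, 113.07, 45.919]]
down stop False
w 0.48351782865529114 F 29.999880194664
hold 0.47724165031035337
stop True [524.4607214  209.99663087  14.06896778]
t 29.5917
[[706.482, 9.151, -1.57, 131.813, 25.242]]
```

View pics/t2.png

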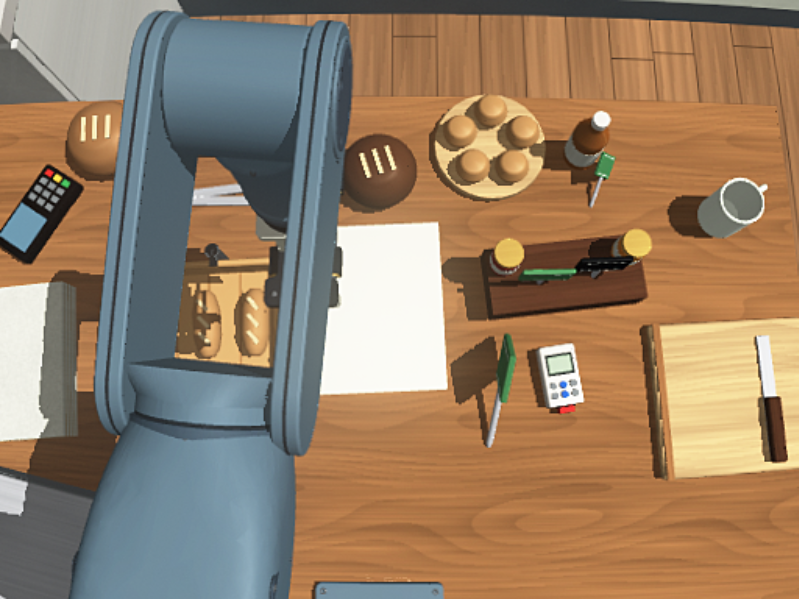

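```bash
python3 - <<'E'
from h import *
import pickle
go(630,187,280,np.pi/2); a=robot.get_image('wrist')
go(598,-150,330,np.pi/2); go(598,-444,290,np.pi/2); b=robot.get_image('wrist')
pickle.dump((a,b),open('ab.pkl','wb'))
print(w2p(a,[635,277,74]),w2p(b,[598,-354,150]))
cv2.imwrite('pics/ab.png',np.hstack([cv2.resize(q['img'],(400,300)) for q in (a,b)]))
E
```

```text
[265.04270254  99.76790512] [260.16033557 100.23362103]
```

View pics/ab.png

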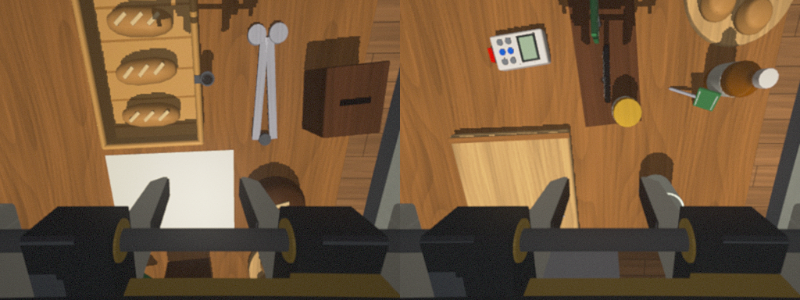

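Left half: the holder mouth is at about (207,78), and all three rolls are flat in the basket. Right half: the black plaque is at about (207,72). Both match the predictions, so I'll measure them in enlarged crops.

```bash
python3 - <<'E'
import pickle,cv2,numpy as np
a,b=pickle.load(open('ab.pkl','rb'))
cv2.imwrite('pics/ab2.png',np.hstack([cv2.resize(q['img'][30:150,220:320],None,fx=4,fy=4,interpolation=cv2.INTER_CUBIC) for q in (a,b)]))
E
```

```text
(no output)
```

View pics/ab2.png

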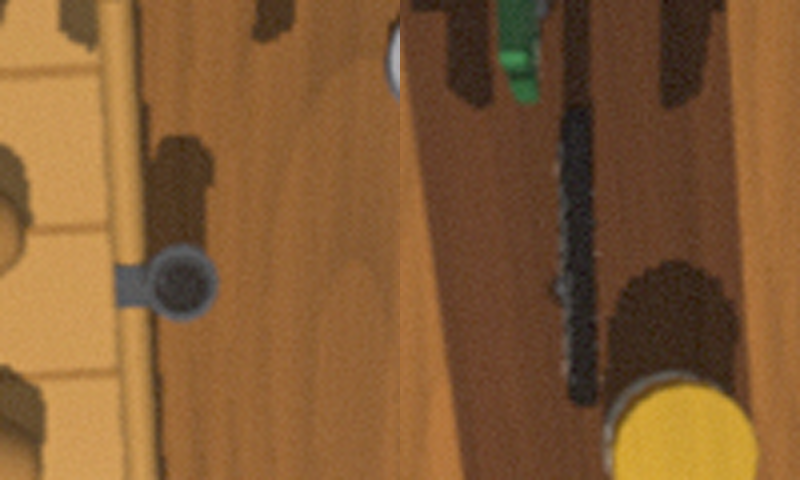

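```bash
python3 - <<'E'
from h import *
import pickle
a,b=pickle.load(open('ab.pkl','rb'))
H=p2w(a,265.5,100.7,74); P=p2w(b,263.9,56.2,150);Q=p2w(b,265.6,130.7,150)
print(H,P,Q); m=(P+Q)/2; v=P-Q; yaw=np.arctan2(-v[0],v[1]); print('ticket yaw',yaw,m,np.linalg.norm(v))
x,y=m[:2]; ty=yaw+np.pi/2
go(x,y,230,ty); robot.move_gripper(0.5)
print('stop',robot.move_linear([x,y,122],None,60,8)); robot.move_gripper(0.0)
print('w',robot.current_gripper_width()*93,robot.current_finger_force(),robot.current_tcp_pos(),robot.current_contact_force())
pickle.dump((H,m,yaw,robot.current_tcp_pos()),open('g.pkl','wb'))
print('lift',robot.move_linear([x,y,240],None,60,25),robot.current_contact_force())
snap('side','s1.png',1.5); snap('wrist','w2.png')
E
```

```text
[635.62372204 275.81296382  74.        ] [ 601.9762154  -309.12192422  150.        ] [ 604.37522303 -387.5330005   150.        ]
ticket yaw 0.030585723536150758 [ 603.17571922 -348.32746236  150.        ] 78.44776682703892
stop False
w 0.4912275740232312 1.3587151440833622 [ 603.28585697 -348.56835238  122.39649643] [ 0.10595455 -0.93492067  2.91635993]
lift False [-0.87197172  1.21124267  0.67078583]
```

View pics/s1.png

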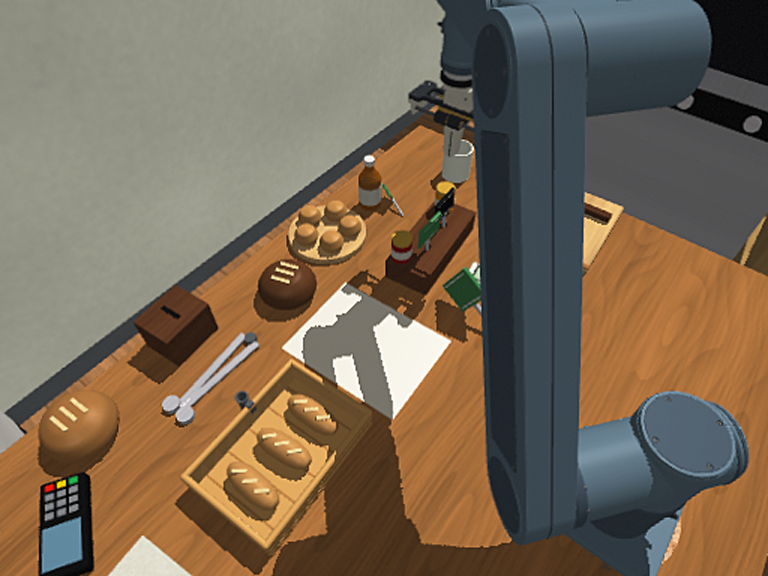

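```bash
python3 - <<'E'
from h import *
import pickle
D=pickle.load(open('d0.pkl','rb'))['side']; s=robot.get_image('side')
for z in (60,95,150,240): print(z,w2p(D,[603,-349,z])*1.56,w2p(s,[603,-349,z]))
print(w2p(D,[602,-309,150])*1.56,w2p(D,[604,-388,150])*1.56)
w=cv2.imread('pics/w2.png')
def z(i,u,v,h=40,k=5): u,v=int(u),int(v); return cv2.resize(i[v-h:v+h,u-h:u+h],(400,400),interpolation=cv2.INTER_CUBIC)
cv2.imwrite('pics/m.png',np.hstack([z(s['img'],300,135),cv2.resize(w[:,:],(400,400))]))
E
```

```text
60 [460.43435014 233.44330582] [295.15022445 149.64314476]
95 [461.76638857 222.37795023] [296.00409524 142.54996809]
150 [463.97421298 204.00793041] [297.41936729 130.77431437]
240 [467.92256073 171.06331202] [299.95035944 109.65596924]
[454.32461778 213.61285807] [473.05322552 194.95858552]
```

View pics/m.png

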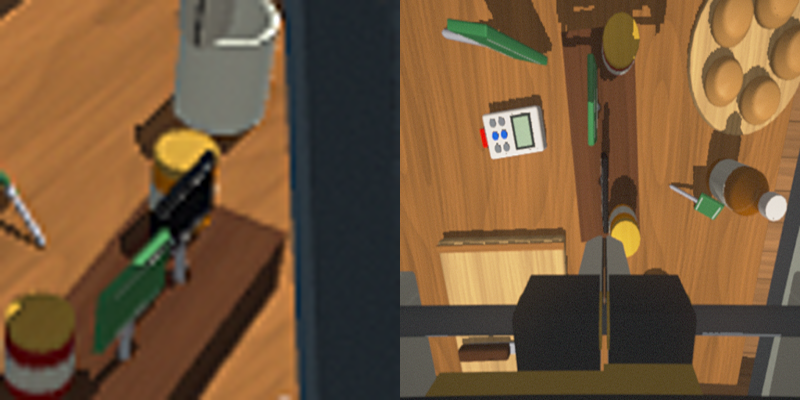

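The fingers closed on nothing, and the ticket still stands untouched in its hole. I'll go back over it, lower, and look before closing.

```bash
python3 - <<'E'
from h import *
import pickle
H,m,yaw,_=pickle.load(open('g.pkl','rb'))
x,y=m[:2]; ty=yaw+np.pi/2
robot.move_gripper(0.6); print(robot.current_gripper_width())
print('stop',robot.move_linear([x,y,114],[np.pi,0,ty],60,8),robot.current_tcp_pos(),robot.current_eef_rot())
s=robot.get_image('side'); w=robot.get_image('wrist'); print(w2p(w,[x,y,114]),w2p(w,[x,y,150]),w2p(s,[x,y,114]))
z=lambda i:cv2.resize(i,(400,400),interpolation=cv2.INTER_CUBIC)
cv2.imwrite('pics/m2.png',np.hstack([z(s['img'][95:175,257:337]),z(w['img'][:,64:448])]))
E
```

```text
0.6007137896913399
stop False [ 603.33115489 -348.46785084  114.36279653] [3.14112803e+00 3.83283695e-04 1.60134770e+00]
[260.69063885 220.54724793] [260.61282566 242.83240739] [296.33716431 138.65118204]
```

View pics/m2.png

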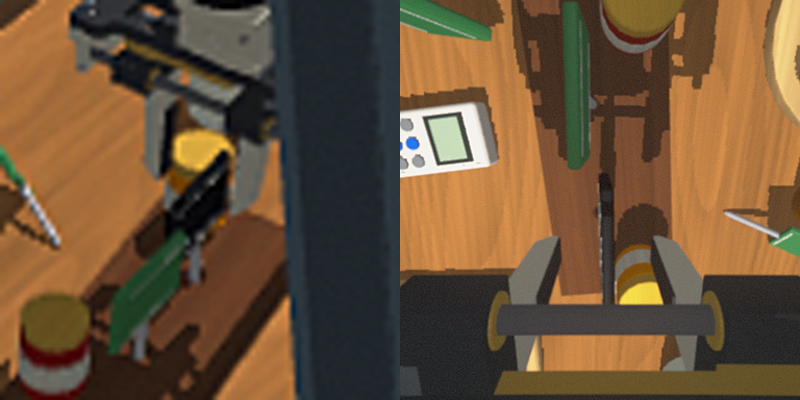

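```bash
python3 - <<'E'
from h import *
import pickle
H,m,yaw,_=pickle.load(open('g.pkl','rb'))
x,y=m[:2]
w=robot.get_image('wrist'); f,M,e=cam(w); print('f',f,'eye',e,'depth from sep',f*0.6*93/90,'expected',(M.T@(np.array([x,y,114])-e))[2])
print('stop',robot.move_linear([x,y,94],None,40,6),robot.current_tcp_pos(),robot.current_contact_force())
robot.move_gripper(0.0); print('w',robot.current_gripper_width()*93,robot.current_finger_force(),robot.current_contact_force())
E
```

```text
f 280.72209293518335 eye [ 600.97215978 -268.33833214  307.6027593 ] depth from sep 174.04769761981368 expected 208.53142059496665
stop False [ 603.16343354 -348.3170085    93.80198278] [-0.34603746 -0.01129836  0.21581859]
w 7.880726207434731 29.902025163173676 [-4.26339063 -0.36270777  2.28916533]
```

The ticket is now gripped (7.9 mm between the pads). The real fingertips sit higher than the reported TCP, so I'll work from contact.

```bash
python3 - <<'E'
from h import *
import pickle
H,m,yaw,_=pickle.load(open('g.pkl','rb'))
x,y=m[:2]
print(robot.move_linear([x,y,235],None,80,25),robot.current_gripper_width()*93)
ty=BY+np.pi/2
go(610,-100,300,ty); go(H[0],H[1],240,ty); go(H[0],H[1],160,ty,80)
print('w',robot.current_gripper_width()*93)
snap('side','s2.png'); s=robot.get_image('side'); print(w2p(s,[H[0],H[1],86]),w2p(s,[H[0],H[1],74]))
top=robot.get_image('top'); print(w2p(top,H))
u,v=w2p(s,[H[0],H[1],120]).astype(int)
cv2.imwrite('pics/m3.png',cv2.resize(s['img'][v-50:v+50,u-50:u+50],(600,600),interpolation=cv2.INTER_CUBIC)); print(u,v)
print(robot.current_t())
E
```

```text
False 7.805678086357853
w 8.017178383203877
[160.46214517 261.44428125] [161.37326792 263.51918573]
[136.13525949 160.14839278]
157 255
50.6833
```

View pics/m3.png

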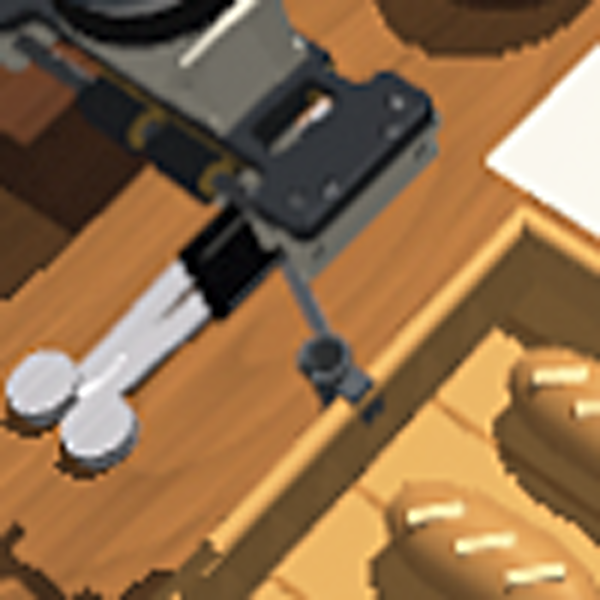

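The stem tip at (320,335) lines up with the mouth at (323,357), so I'll insert it.

```bash
python3 - <<'E'
from h import *
import pickle
H,m,yaw,_=pickle.load(open('g.pkl','rb'))
print(robot.move_linear([H[0],H[1],82],None,35,8),robot.current_tcp_pos(),robot.current_contact_force(),robot.current_gripper_width()*93)
E
```

```text
True [635.62511166 276.32878075  83.85098123] [-0.66252146  1.6760744   4.69906309] 8.01982450562027
```

```bash
cat >> h.py <<'E'
def timer(d):
    hsv=cv2.cvtColor(d['img'],cv2.COLOR_BGR2HSV)
    m=((hsv[...,1]<60)&(hsv[...,2]>150)).astype(np.uint8); m[:205]=0;m[285:]=0;m[:,:300]=0;m[:,405:]=0
    q=max(cv2.findContours(m,cv2.RETR_EXTERNAL,cv2.CHAIN_APPROX_NONE)[0],key=cv2.contourArea)
    w=np.array([p2w(d,*p[0],28)[:2] for p in q],np.float32)
    (cx,cy),(a,b),t=cv2.minAreaRect(w)
    if a<b: a,b,t=b,a,t+90
    r=(((hsv[...,0]<8)|(hsv[...,0]>172))&(hsv[...,1]>170)&(hsv[...,2]>120)).astype(np.uint8); r[:205]=0;r[285:]=0;r[:,:300]=0;r[:,405:]=0
    ys,xs=np.nonzero(r); rb=p2w(d,xs.mean(),ys.mean(),15)[:2] if len(xs) else None
    return (cx,cy),np.radians((t+90)%180-90),a,b,rb,len(xs)
E
python3 - <<'E'
from h import *
import pickle
H,m,yaw,_=pickle.load(open('g.pkl','rb'))
robot.move_gripper(0.5); robot.move_linear([H[0],H[1],220],None,100)
go(560,100,300,BY+np.pi/2)
d=robot.get_image('top'); print(timer(d))
hsv=cv2.cvtColor(d['img'],cv2.COLOR_BGR2HSV); g=((abs(hsv[...,0].astype(int)-70)<20)&(hsv[...,1]>100)); g[:210]=0
ys,xs=np.nonzero(g); print('green px',xs.min(),xs.max(),ys.min(),ys.max(), p2w(d,xs.max(),ys.mean(),20),p2w(d,xs.max(),ys.mean(),80))
s=robot.get_image('side'); w=robot.get_image('wrist'); pickle.dump((d,s,w),open('d3.pkl','wb'))
# black plaque in side view
b=(s['img'].max(2)<45); P=w2p(s,[H[0],H[1],112.5]); u,v=P.astype(int); sub=b[v-20:v+20,u-25:u+25]; ys,xs=np.nonzero(sub); print('plaque pred',P,'seen',u-25+xs.mean(),v-20+ys.mean(),len(xs), w2p(s,[H[0],H[1],122.5]))
print(w2p(s,[H[0]-2,H[1]+40,85]),w2p(s,[H[0]+2,H[1]-40,85]),w2p(s,[H[0]-2,H[1]+40,140]),w2p(s,[H[0]+2,H[1]-40,140]),'seen',u-25+xs.min(),u-25+xs.max(),v-20+ys.min(),v-20+ys.max())
print(robot.current_t())
E
```

```text
((438.0252990722656, -297.25335693359375), np.float64(0.1563911056691633), 99.00840759277344, 57.878658294677734, array([ 381.78788819, -308.93463864]), 39)
green px 319 367 214 257 [ 447.60884695 -319.2089042    20.        ] [ 442.63813632 -304.03952215   80.        ]
plaque pred [158.38708459 256.71553916] seen 154.94983277591973 259.83946488294316 299 [157.58062484 254.87654242]
[150.04912862 272.43057747] [170.61119777 251.2404958 ] [145.046682   262.68796137] [166.76588502 240.94600045] seen 142 168 245 274
55.9917
```

```bash
python3 - <<'E'
from h import *
robot.move_gripper(0.0)
th=0.14; dx=np.array([np.cos(th),np.sin(th)]); c=np.array([438,-297.5])
p=c-dx*(62+20+18); ty=th+np.pi/2
go(400,-60,300,ty); go(p[0],p[1],180,ty); go(p[0],p[1],45,ty,120)
print('floor',robot.move_linear([p[0],p[1],-32],None,25,4),robot.current_tcp_pos(),robot.current_contact_force())
E
```

```text
floor True [ 338.97599082 -311.47844012  -27.53663253] [-0.56224088 -0.41201712  5.54471641]
```

```bash
python3 - <<'E'
from h import *
th=0.14; dx=np.array([np.cos(th),np.sin(th)]); c=np.array([438,-297.5]); b=c-dx*62
mv=lambda s,sp,f=None:robot.move_linear([*(b+dx*s),-21.5],None,sp,f)
q=b-dx*38; robot.move_linear([*q,-21.5],None,30)
print(mv(15,40,9),robot.current_contact_force(),robot.current_tcp_pos())
d=robot.get_image('top'); print(timer(d))
E
```

```text
False [-1.8713552   0.0052199  -0.07126724] [ 391.29067243 -304.03435669  -21.52038767]
((505.81427001953125, -288.7939453125), np.float64(-1.365650264996462), 58.37208938598633, 22.868244171142578, None, 0)
```

```bash
python3 - <<'E'
from h import *
th=0.14; dx=np.array([np.cos(th),np.sin(th)]); c=np.array([438,-297.5]); b=c-dx*62
robot.move_linear([*(b-dx*5),-21.5],None,80); robot.move_linear([*(b-dx*5),150],None,200); go(400,-60,250,th+np.pi/2)
d=robot.get_image('top'); print(timer(d)); cv2.imwrite('pics/x.png',d['img'])
E
```

```text
((466.671875, -294.0781555175781), np.float64(0.1422965419817575), 99.33221435546875, 58.743919372558594, array([ 410.62836672, -304.41153632]), 42)
```

```bash
python3 - <<'E'
from h import *
th=0.13; dx=np.array([np.cos(th),np.sin(th)]); c=np.array([466.7,-294.3]); b=c-dx*62; ty=th+np.pi/2
mv=lambda s,sp,f=None,z=-21.5:robot.move_linear([*(b+dx*s),z],None,sp,f)
q=b-dx*38; go(q[0],q[1],150,ty); go(q[0],q[1],30,ty,150); mv(-38,50)
print(mv(5,40,9),robot.current_contact_force())
print(mv(35,20,14),robot.current_contact_force(),robot.current_tcp_pos())
robot.sleep(0.6); print(robot.current_contact_force())
e=(np.array(robot.current_tcp_pos()[:2])-b)@dx; print('s',e)
mv(e-40,60); mv(e-40,120,z=150); go(400,-60,250,ty)
d=robot.get_image('top'); print(timer(d),robot.current_t())
s=robot.get_image('side')
z=lambda i:cv2.resize(i,(400,400),interpolation=cv2.INTER_CUBIC)
cv2.imwrite('pics/end.png',np.hstack([z(d['img'][140:270,290:420]),z(s['img'][200:360,100:260])]))
E
```

```text
False [-2.39325906 -0.25398103  0.98110845]
True [-3.40889533 -2.16856819  4.32245278] [ 423.01055627 -299.11808328  -21.92865865]
[-3.23802306 -2.73117966  3.48029429]
s 17.720442882681727
((488.0290832519531, -291.69439697265625), np.float64(0.10270480743890582), 87.53480529785156, 59.43388366699219, array([ 438.91291896, -299.77788057]), 42) 76.4333
```

View pics/end.png

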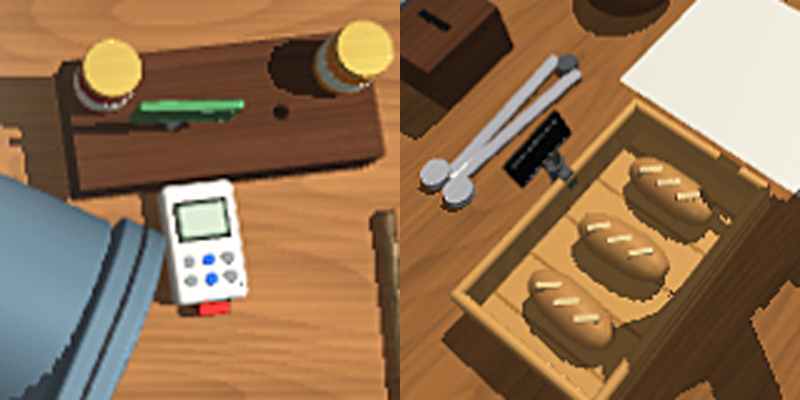

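The timer now stands at the step, and the basket and ticket look right. The last push peaked low, so I'll press again, further and slowly.

```bash
python3 - <<'E'
from h import *
th=0.12; dx=np.array([np.cos(th),np.sin(th)]); b=np.array([438.9,-299.6]); ty=th+np.pi/2
mv=lambda s,sp,f=None,z=-20.5:robot.move_linear([*(b+dx*s),z],None,sp,f)
q=b-dx*48; go(q[0],q[1],150,ty); go(q[0],q[1],30,ty,150); mv(-48,50)
mv(-27,40,9); f0=np.array(robot.current_contact_force()); print('f0',f0)
for s in np.arange(-24,3,1.5):
    r=mv(s,15,25); f=np.array(robot.current_contact_force())-f0; e=(np.array(robot.current_tcp_pos()[:2])-b)@dx
    print(round(s,1),round(e,1),f.round(1),r)
    if r or f[0]<-14: break
robot.sleep(0.5)
print(np.array(robot.current_contact_force())-f0)
e=(np.array(robot.current_tcp_pos()[:2])-b)@dx
mv(e-30,60); mv(e-30,120,z=150); go(400,60,250,ty); robot.sleep(0.5)
d=robot.get_image('top'); print(timer(d),robot.current_t())
E
```

```text
f0 [-0.79486551  1.08056224 -0.6086507 ]
-24.0 -24.0 [ 0.6 -1.6  0.3] False
-22.5 -22.4 [ 1.6 -0.1  0.9] False
-21.0 -20.9 [ 0.8 -1.1 -0.4] False
-19.5 -19.6 [ 0.1 -1.   0.8] False
-18.0 -18.2 [-0.7 -1.   0.6] False
-16.5 -16.7 [-2.3 -2.3  2.3] False
-15.0 -15.2 [-3.6 -1.2  1.7] False
-13.5 -14.7 [-6.2 -2.7  4.4] False
-12.0 -14.6 [-12.5  -3.6   6.7] False
-10.5 -14.7 [-17.6  -5.2   9.3] False
[-18.09412119  -4.52201451  10.08271403]
((488.636962890625, -291.53460693359375), np.float64(0.11730853423722115), 87.69148254394531, 58.974609375, array([ 439.21332186, -298.4222741 ]), 43) 87.6417
```

```bash
python3 -c "
from h import *
print(robot.hand_in())"
```

```text
the job is handed in; nothing more can be done
None
```

I handed the job in at about 88 s, but the system returned no verdict: the three rolls are on the basket floor, the black ticket is down in the holder, and the timer's bar was pressed home and left square against the step; two free-standing green decoy tickets toppled during the first roll move, and the listed goods looked unmoved.

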